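# Turn the supply down and lay the straightedge along the power board

## Task

The board is to be measured, so first make it safe: turn the big knob on top of the round variable transformer anticlockwise all the way down to its end stop, and only then bring the metal straightedge to the board. Move the solder reel out of the way, stand it upright on a free part of the bench, and lay the straightedge flat on the bench with a long side flush against the board's long edge that faces the robot, spanning that whole edge. Do not turn the small knob on the square unit, knock the reel over, or disturb the other things on the bench.

Things in the scene. Friction and masses are not known exactly. Their poses are not given: they have to be found in the camera images.
- volt_knob (a joint): angle of the big knob on the round transformer, rad: 0 = anticlockwise end stop (fully down), grows clockwise seen from above, up to 4.2. Stiff enough to stay where it is left
- volt_knob_grip (a point): grip point of the big knob, on its vertical axis, 115 mm above the bench. The knob is a black bar 68 mm long, 14 mm wide and 32 mm tall (its top 9 mm above this point, its foot 23 mm below) on a flat disc 72 mm across; the point turns with the knob: its x axis runs along the bar, a white mark is on the -x half
- transformer: variable transformer, fixed: grey round casing 132 mm across, 78 mm tall, knob on top reaching 124 mm; origin at the centre of its underside. It and the hot-air unit swap sides. A heavy white line on its top, at its -x side, shows where the knob's mark points at the end stop
- heat_unit: hot-air control unit, fixed: grey square box 120 x 120 x 70 mm with a small bar knob (36 mm across, reaching 114 mm above the bench) that must not be turned; origin at the centre of its underside
- heat_mark (a point): white mark on top of the small knob, 15 mm from its axis
- board: power board, fixed: green board on an aluminium plate, 100 mm along its x, 150 mm along its y, its top 10 mm above the bench; tall parts (up to 48 mm above the bench) stand only on its +x half, and the 40 mm next to the -x edge carry nothing more than 3 mm tall. Origin at the centre of its underside
- board_edge (a point): middle of the board's long edge that faces the robot (board x = -50 mm), 5 mm above the bench; the edge runs along the point's y axis, its outward normal is -x
- straightedge: aluminium straightedge, loose, 0.3 kg: flat base 200 mm (its x) by 44 mm (its y), 6 mm thick, with a full-length upright grip rib 14 mm wide along the middle, reaching 34 mm; it may be used either way round. Origin at the centre of its underside
- rule_end_a (a point): +x end of the straightedge, on its centre line, 3 mm above its underside
- rule_end_b (a point): -x end of the straightedge, on its centre line, 3 mm above its underside
- reel: solder reel standing on end, loose: white flanges 52 mm across, wound part 44 mm across, 60 mm tall, about 0.25 kg; origin at the centre of its underside. It starts close in front of the board's near edge
- mug: blue mug, loose, 82 mm across, 90 mm tall, handle at its +y; origin at the centre of its underside
- meter: yellow hand-held multimeter lying flat, loose, 150 (x) x 75 (y) x 44 mm; origin at the centre of its underside
- screwdriver: screwdriver lying flat, loose, 180 mm long along its x, handle up to 30 mm thick at its -x; origin under its middle
- flux: white bottle, loose, 40 mm across, 85 mm tall; origin at the centre of its underside
- shield: aluminium screening box, loose, 130 (x) x 50 (y) x 42 mm; origin at the centre of its underside
- iron_stand: soldering-iron stand with sponge and wire coil, fixed, 160 (x) x 90 (y) mm, up to 70 mm tall; origin at the centre of its underside
Mind the look-alikes: they are no part of the job. Leave any orange look-alike of the straightedge alone.

How it is judged (in metres and radians):
On the way, in this order (a step that is already met when the one before it is completed fails the run):
1. the big knob is turned down to its anticlockwise stop (within 0.07 rad) (value of joint volt_knob below 0.07 rad), for 0.2 s.
2. the straightedge lies flat and flush along the board's near edge, spanning it (x of rule_end_a in the frame of board between -0.0755 and -0.0695 m and x of rule_end_b in the frame of board between -0.0755 and -0.0695 m and y of straightedge in the frame of board between -0.025 and 0.025 m and height (world z) of straightedge below 0.004 m and angle between straightedge's own z axis and vertical below 0.06 rad), for 0.2 s.
At the end, for the whole second after the job is handed in: The big knob is within 0.07 rad of its anticlockwise stop; the straightedge lies flat on the bench, both its ends within about 3 mm of touching the line of the board's near edge, its middle within 25 mm of the edge's middle so that it spans the edge; the reel stands upright on the bench; all at rest (all of step 2 and value of joint volt_knob below 0.07 rad and linear speed of straightedge below 0.01 m/s and linear speed of reel below 0.02 m/s and angle between reel's own z axis and vertical below 0.1 rad and height (world z) of reel below 0.005 m).
It fails at once if the straightedge is brought within 120 mm of the board's near edge while the transformer is still turned up (distance between straightedge and board_edge below 0.12 m and value of joint volt_knob above 0.12 rad).
It fails at once if the small knob on the hot-air unit is turned (distance of heat_mark from where it was at the start of the episode above 0.006 m).
It fails at once if the reel is knocked over (angle between reel's own z axis and vertical above 0.6 rad).
It fails at once if a bystander is shifted by more than 25 mm (distance of any of mug, meter, screwdriver, flux, shield from where it was at the start of the episode above 0.025 m).
It also fails if it takes over 72 s, if anything falls off the work surface, if the arm or the gripper's body presses on something with over 40 N, if the wrist force passes 120 N, or if a joint passes its speed limit or range.

## Robot

A 7-joint arm with a two-finger parallel gripper is mounted at the origin on the work surface. World frame = base frame: x ahead of the robot, y to its left, z up, the work surface at z = 0. Lengths are in mm, angles in rad, forces in N, time in s.
With the tool pointing down it reaches from about 400 to 875 mm from the base axis. Payload 6.5 kg.
Tool frame: the origin (TCP) lies on the centre line of the jaws, within the pads' length; the fingertips stand 25 mm ahead of it and the grasp point (between the pads) lies 6 mm ahead of it (manip.finger_overhang is the distance from the TCP to the fingertips, in mm); z points along the fingers, y is the line along which they close (so a half turn about z gives the same grasp; the last joint's range is limited). The gripper opens to 88 mm and grips with 3 to 60 N. Pads are 18 mm wide; open, the fingers measure 123 mm over their backs; the gripper's body (75 mm by 187 mm) begins 45 mm behind the grasp point.
Start: joints at [1.225, 0.536, -0.004, 1.538, 0.003, 1.067, -0.071], TCP at [179.503, -624.715, 263.716] pointing down, gripper open.
Joint ranges: [-2.7, 2.7], [-0.37, 2.16], [-1.27, 1.26], [0.24, 2.4], [-1.31, 4.45], [0.19, 1.91], [-2.76, 2.76]. Speed limits (rad/s): [2.39, 2.39, 3.14, 3.14, 3.14, 3.14, 3.14].

## Interface

Orientations are given as a unit quaternion [x, y, z, w].
In Python, from cell import sensors, viewer, manip gives the robot as it stands. The module is installed in compiled form; this text tells all that it offers.
- The arm moves only by the tool arm_command, never from a script. Its arguments are lists of equal length, an entry for each row: "fingers": the opening, from 0 (shut) to 1 (fully open); "travel": the shift along the tool's x, y, z in mm, a list of three; "twist": the turn about the tool's z in rad. A call has 1 to 8 rows; each row is the pose to reach, as a shift and turn from the pose commanded when the call began, along the tool's axes at that moment; what a row does not reach only later rows make up. A row lasts 1/8 s, in which the tool goes at most 62.5 mm and 10.7 degrees, less where a joint would pass 70% of its speed; a pose out of reach is approached as far as the arm can. A call with a gripper value outside its range is refused whole. The fingers move at their own pace and stop on an object; the grip force is fixed at half the most. Time passes only in rows, so rows that repeat a pose let the fingers close. It gives the time, the measured TCP pose, the force, the opening and the grip force at its end, in the units of the state.
- sensors.state(): the state, without advancing time (a new reading comes with each control period).
- viewer.capture(name): name is "side" or "top" or "wrist"; returns (picture, depth): 420x560x3 uint8, red, green, blue; 420x560 float32, mm along the optical axis (not along the pixel's ray), 0 where there is no reading.
- viewer.camera_params(name): a dict with "fx", "fy", "cx", "cy" (pixels), "k1" (the pictures are not rectified: a ray, as slopes to the right and down, at radius r is drawn at 1 + k1 r^2 times it, then the intrinsics apply), "T" (4x4, takes a point from camera to world coordinates); the wrist camera has in their place "tool_from_camera" (4x4, takes a point from camera to tool coordinates, whose origin is the TCP and whose axes are the flange's). Camera axes: x right, y down, z forward; pixel columns grow to the right and rows downward; lengths in mm; the calibration is good to about 2 mm. A picture is of the moment at which its call begins: read the wrist's pose just before it. camera_params takes no time and is no camera call.
- manip.sign_off(): hands the job in; it is judged then, once.
The state is a dict: "time": time; "joint_positions": joint angles; "joint_vel": joint speeds; "joint_torque": joint torques, N m; "ee_pos": TCP position; "tool_rot": TCP orientation; "ft_force": force on the tool from outside, world axes, zero at the start; "wrist_torque": the same for the moment, N m; "opening": finger opening in mm; "gripper_force": force on a finger pad.
Only numpy, scipy, OpenCV 4.12 (cv2) and the standard library are available. Lean on these libraries where they do the work, as an engineer would, in place of code of your own. Each camera call takes 0.05 s, during which the arm holds its last target. There are 200 camera calls.

## Working session

There is one attempt and no reset: what is moved stays moved. The work goes in short steps, Python scripts to look and compute and a tool call to move; the robot and the scene stay as the last step left them, time stands still between calls to the robot, and variables do not carry over. Pictures are saved under pics/ and viewed, at most 10 in all, crops included, and the job is handed in when it is done.

Besides the shell and the picture viewer there is one more tool, called by a JSON object that holds its "fn" and its "kwargs", one argument or row to a line. arm_command: Moves the arm, as the interface text tells. Its arguments: {"type":"object","properties":{"fingers":{"type":"array","items":{"type":"number"}},"travel":{"type":"array","items":{"type":"array","items":{"type":"number"}}},"twist":{"type":"array","items":{"type":"number"}}},"required":["fingers","travel","twist"]}

```bash
mkdir -p pics; cat > h.py <<'E'
import numpy as np, cv2
from cell import sensors, viewer, manip
from scipy.spatial.transform import Rotation as R
def cam(name):
    s=sensors.state(); im,d=viewer.capture(name); p=viewer.camera_params(name)
    if name=="wrist":
        T=np.eye(4);T[:3,:3]=R.from_quat(s["tool_rot"]).as_matrix();T[:3,3]=s["ee_pos"];T=T@np.array(p["tool_from_camera"])
    else: T=np.array(p["T"])
    return im,d,p,T
def cloud(d,p,T):
    v,u=np.mgrid[:d.shape[0],:d.shape[1]]
    K=np.array([[p["fx"],0,p["cx"]],[0,p["fy"],p["cy"]],[0,0,1.]])
    pts=np.stack([u,v],-1).reshape(-1,1,2).astype(np.float64)
    n=cv2.undistortPoints(pts,K,np.array([p["k1"],0,0,0,0.])).reshape(d.shape+(2,))
    P=np.concatenate([n*d[...,None],d[...,None]],-1)@T[:3,:3].T+T[:3,3]
    P[d<=0]=np.nan
    return P
def save(im,f): cv2.imwrite("pics/"+f,im[...,::-1])
E
python3 - <<'E'
from h import *
for n in("top","side"):
    im,d,p,T=cam(n);P=cloud(d,p,T);np.savez(n+".npz",im=im,P=P);save(im,n+"0.png");print(n,T[:3,3],T[:3,2],p["fx"])
s=sensors.state();print(s);print(manip.finger_overhang)
E
```

```text
top [ 458.73447246  -27.60646694 1558.77489301] [ 0.06655127  0.01786408 -0.99762308] 519.8892190065947
side [149.61980412 793.74996509 995.71299752] [ 0.32113831 -0.63909501 -0.69887606] 389.25485426419175
{'time': 0.1, 'joint_positions': array([ 1.22477188,  0.5370743 , -0.00442424,  1.53871283,  0.00260855,
        1.06731167, -0.07122165]), 'joint_vel': array([ 1.93630559e-04, -2.66625382e-03,  9.52100652e-04, -2.74724547e-03,
        2.68358406e-04,  3.51707707e-04, -7.36117444e-05]), 'joint_torque': array([ 3.05509173e-03, -5.72083461e+01,  9.94394347e-01, -2.52232665e+01,
       -5.61018905e-02,  1.34130541e-02,  3.97378642e-05]), 'ee_pos': array([ 179.36774452, -624.2525728 ,  262.96122184]), 'tool_rot': array([ 9.90225055e-01,  1.39476801e-01, -1.66725282e-04, -7.31514946e-04]), 'ft_force': array([-0.50805799, -0.21483025,  0.38330517]), 'wrist_torque': array([ 0.03020883,  0.00260953, -0.01859425]), 'gripper_force': 0.0, 'opening': 87.96633794114494}
25.0
```

View pics/top0.png

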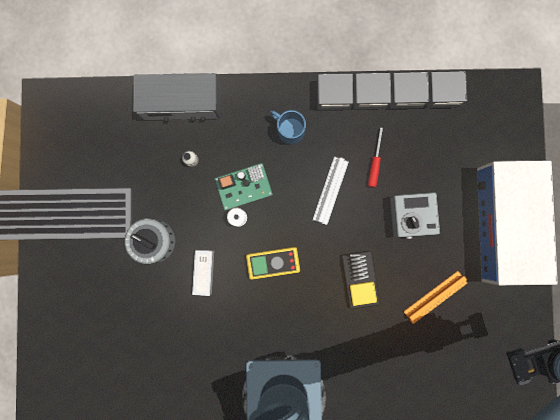

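The top view shows the transformer at (150,241), reel (236,217), board (244,186), metal straightedge (330,190), heat unit (415,215), with the orange look-alike at (436,297). Image up is +x and image left is +y.

```bash
cat > m.py <<'E'
from h import *
z=np.load("top.npz");im=z["im"];P=z["P"]
def reg(u0,u1,v0,v1,zl,zh,name):
    Q=P[v0:v1,u0:u1];m=(Q[...,2]>zl)&(Q[...,2]<zh)
    q=Q[m].astype(np.float32);r=cv2.minAreaRect(q[:,:2]);c,rad=cv2.minEnclosingCircle(q[:,:2])
    print(name,len(q),"rect",np.round(r[0],1),np.round(r[1],1),round(r[2],1),"circ",np.round(c,1),round(rad,1),"z",np.round(np.percentile(q[:,2],[5,50,95]),1));return q,r
reg(115,185,210,270,60,90,"trafo top")
reg(115,185,210,270,104,135,"bar")
reg(220,252,203,232,48,75,"reel")
reg(210,277,160,210,5,60,"board")
reg(210,277,160,210,5,15,"boardlow")
reg(305,355,150,230,2,50,"rule")
reg(305,355,150,230,20,50,"rib")
reg(385,450,185,245,50,90,"heat")
reg(240,305,240,285,20,60,"meter")
reg(185,218,245,300,20,60,"shield")
reg(335,385,245,310,10,90,"iron")
reg(260,310,100,145,50,100,"mug")
reg(180,202,148,168,40,100,"flux")
g=P[300:330,380:400][...,2];print("bench z",np.nanmedian(P[300:400,50:200,2]),np.nanmedian(P[120:150,220:260,2]))
save(cv2.hconcat([cv2.resize(im[212:268,122:178],(400,400),interpolation=cv2.INTER_CUBIC),cv2.resize(im[155:235,205:285],(400,400),interpolation=cv2.INTER_CUBIC)]),"c1.png")
E
python3 m.py
```

```text
Traceback (most recent call last):
  File "m.py", line 7, in <module>
    reg(115,185,210,270,60,90,"trafo top")
    ~~~^^^^^^^^^^^^^^^^^^^^^^^^^^^^^^^^^^^
  File "m.py", line 5, in reg
    q=Q[m].astype(np.float32);r=cv2.minAreaRect(q[:,:2]);c,rad=cv2.minEnclosingCircle(q[:,:2])
                                ~~~~~~~~~~~~~~~^^^^^^^^^
cv2.error: OpenCV(4.12.0) /io/opencv/modules/imgproc/src/convhull.cpp:143: error: (-215:Assertion failed) total >= 0 && (depth == CV_32F || depth == CV_32S) in function 'convexHull'
```

```bash
ls pics
```

```text
side0.png
top0.png
```

```bash
sed -i 's/q=Q\[m\].astype(np.float32)/q=Q[m].astype(np.float32);xy=q[:,:2].copy()/; s/q\[:,:2\])/xy)/g' m.py; python3 m.py
```

```text
trafo top 1228 rect [464.6 385.4] [129.2 126.7] 89.8 circ [465.  385.3] 65.8 z [69.3 78.9 88.7]
bar 141 rect [464.3 385.5] [67.4 14.8] 60.1 circ [464.1 385.5] 33.8 z [110.9 119.6 124.9]
reel 249 rect [531.5 128.5] [49.4 49.6] 89.1 circ [530.8 128.9] 25.8 z [53.5 58.5 63.8]
board 1576 rect [629.  115.4] [195.8 151.6] 89.4 circ [629.6 116. ] 121.2 z [ 5.7 10.9 45. ]
boardlow 1128 rect [630.3 115.4] [196.  148.8] 89.3 circ [629.6 116. ] 121.2 z [ 5.5  9.2 13.7]
rule 1363 rect [ 611.3 -146.1] [147.5 238.5] 88.9 circ [ 610.  -145.2] 136.1 z [ 2.3  5.4 35.1]
rib 327 rect [ 607.1 -148.8] [ 14.  198.1] 70.0 circ [ 606.6 -150.2] 99.2 z [26.4 32.  37.6]
heat 1664 rect [ 528.1 -388.2] [119.8 119.3] 3.2 circ [ 527.4 -388.3] 81.4 z [62.4 69.  77.3]
meter 1312 rect [394.5  25.8] [ 75.  150.2] 7.8 circ [393.9  25.3] 80.6 z [29.1 35.7 43.3]
shield 805 rect [370.  232.6] [ 52.1 130. ] 86.1 circ [370.9 231.8] 68.0 z [31.4 39.  44.6]
iron 1672 rect [ 342.3 -230.5] [160.1  91.2] 7.2 circ [ 342.  -229.4] 89.9 z [15.5 24.3 58.5]
mug 297 rect [793.  -22.5] [104.7  80.6] 82.9 circ [803.9 -21.7] 58.3 z [55.  79.7 92.4]
flux 154 rect [706.6 265.9] [37.3 40.7] 84.0 circ [707.3 267.9] 20.9 z [44.  58.7 86.4]
bench z -0.9083979224749328 -0.974186827725589
```

View pics/c1.png

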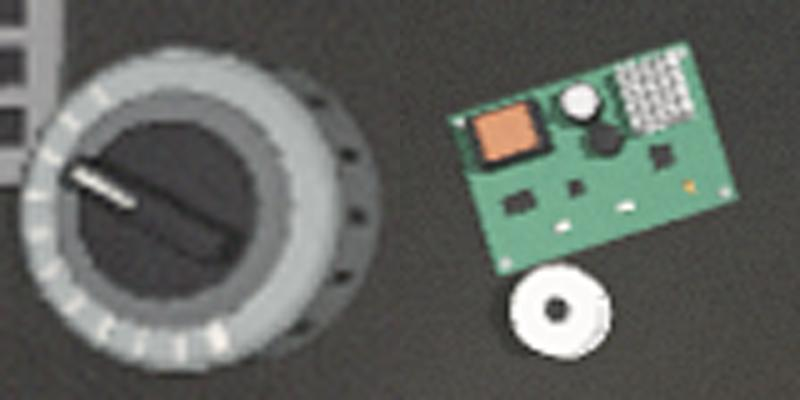

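Left crop: the knob's white mark points up-left at (100,185). The heavy end-stop line is at (215,335) and the scale runs clockwise from it. So the knob must turn about 135° anticlockwise. Right crop: the reel stands at the board's near edge, and the board is rotated about 17.5°.

```bash
cat >> h.py <<'E'
def psi(s=None):
    s=s or sensors.state();x=R.from_quat(s["tool_rot"]).as_matrix()[:,0];return np.degrees(np.arctan2(x[1],x[0]))
def go(*wps):
    """wps: (x,y,z,psi) -> travel (tool mm) and twist rad from present pose"""
    s=sensors.state();M=R.from_quat(s["tool_rot"]).as_matrix();a=psi(s)
    print("at",np.round(s["ee_pos"],1),"psi",round(a,1),"q7",round(s["joint_positions"][6],2),"t",s["time"])
    for w in wps:
        print("travel",np.round(M.T@(np.array(w[:3])-s["ee_pos"]),1),"twist",round(-np.radians(w[3]-a),3))
E
python3 - <<'E'
from h import *
go((520,-250,262,30),(464.5,385.4,262,60))
z=np.load("top.npz");im=z["im"].astype(int);P=z["P"]
# end-stop line angle: bright pixels on casing top ring
Q=P[205:275,110:190];b=im[205:275,110:190].min(-1)
r=np.hypot(Q[...,0]-464.5,Q[...,1]-385.4);m=(r>40)&(r<66)&(abs(Q[...,2]-79)<8)&(b>195)
a=np.degrees(np.arctan2(Q[...,1]-385.4,Q[...,0]-464.5))%360
print(np.c_[a[m],r[m],b[m]][np.argsort(a[m])].round(0)[-25:])
# board edges by green
Q=P[155:215,205:280];I=im[155:215,205:280]
g=(I[...,1]>I[...,0]+25)&(I[...,1]>I[...,2]+15)
q=Q[g][:,:2].astype(np.float32).copy();print(cv2.minAreaRect(q))
E
```

```text
at [ 179.4 -624.3  263. ] psi 16.0 q7 -0.07 t 0.1
travel [ 430.8 -265.6    1.3] twist -0.244
travel [ 552.9 -891.6    2.2] twist -0.767
[[115.  58. 204.]
 [116.  56. 197.]
 [132.  55. 207.]
 [132.  59. 201.]
 [133.  53. 201.]
 [134.  57. 196.]
 [145.  55. 209.]
 [146.  51. 197.]
 [148.  53. 207.]
 [149.  56. 211.]
 [164.  56. 208.]
 [179.  54. 196.]
 [181.  51. 207.]
 [182.  57. 211.]
 [182.  54. 212.]
 [193.  56. 196.]
 [194.  53. 214.]
 [195.  50. 221.]
 [196.  57. 227.]
 [198.  54. 234.]
 [199.  51. 230.]
 [199.  57. 214.]
 [201.  49. 211.]
 [202.  52. 207.]
 [202.  55. 221.]]
((625.6996459960938, 113.00755310058594), (104.06647491455078, 148.2848358154297), 17.815570831298828)
```

{"fn": "arm_command", "kwargs": {
  "fingers": [1,1,1,1,1,1,1,1],
  "travel": [
    [430,-265,0],
    [430,-265,0],
    [430,-265,0],
    [430,-265,0],
    [430,-265,0],
    [430,-265,0],
    [430,-265,0],
    [430,-265,0]
  ],
  "twist": [-0.24,-0.24,-0.24,-0.24,-0.24,-0.24,-0.24,-0.24]
}}

```text
time: 1.1
ee_pos: [517.0, -253.5, 263.5]
tool_rot: [0.966, 0.257, -0.0, -0.0]
ft_force: [0.9, -1.0, 0.4]
opening: 88.4
gripper_force: 0.0
```

```bash
python3 -c "
from h import *
go((530,0,262,45),(464.5,385.4,262,60))"
```

```text
at [ 517.  -253.5  263.5] psi 29.8 q7 -0.76 t 1.1
travel [ 137.1 -213.6    1.5] twist -0.266
travel [ 271.6 -580.7    1.5] twist -0.528
```

{"fn": "arm_command", "kwargs": {
  "fingers": [1,1,1,1,1,1,1,1],
  "travel": [
    [35,-60,0],
    [70,-110,0],
    [105,-165,0],
    [137,-215,0],
    [165,-280,0],
    [190,-340,0],
    [215,-400,0],
    [240,-455,0]
  ],
  "twist": [-0.13,-0.26,-0.4,-0.53,-0.53,-0.53,-0.53,-0.53]
}}

```text
time: 2.1
ee_pos: [499.5, 244.6, 263.5]
tool_rot: [0.865, 0.501, -0.0, 0.0]
ft_force: [0.8, 0.4, 0.1]
opening: 88.0
gripper_force: 0.0
```

```bash
python3 -c "
from h import *
go((464.5,385.4,220,60))"
```

```text
at [499.5 244.6 263.5] psi 60.1 q7 -1.26 t 2.1
travel [ 104.7 -100.5   43.4] twist 0.002
```

{"fn": "arm_command", "kwargs": {
  "fingers": [1,1,1,1],
  "travel": [
    [40,-40,14],
    [80,-80,32],
    [105,-100,43],
    [105,-100,43]
  ],
  "twist": [0,0,0,0]
}}

```text
time: 2.6
ee_pos: [463.3, 386.3, 219.5]
tool_rot: [0.864, 0.503, -0.001, -0.001]
ft_force: [-0.5, -0.1, 0.3]
opening: 88.2
gripper_force: 0.0
```

```bash
python3 -c "
from h import *
im,d,p,T=cam('wrist');P=cloud(d,p,T);save(im,'w1.png')
m=(P[...,2]>112)&(P[...,2]<130)&(np.hypot(P[...,0]-464,P[...,1]-385)<50)
q=P[m].astype(np.float32)[:,:2].copy();print(len(q),cv2.minAreaRect(q),np.nanmedian(P[m][:,2]))
go((464.5,385.4,121,60))"
```

```text
1396 ((463.523193359375, 386.1412658691406), (67.68058013916016, 14.022183418273926), 60.138648986816406) 121.5817418891112
at [464.8 384.2 219.9] psi 60.3 q7 -1.53 t 2.65
travel [ 1.  -0.8 98.9] twist 0.005
```

View pics/w1.png

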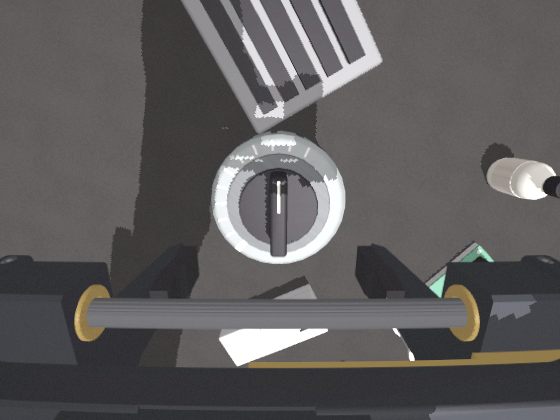

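The bar is centred in the wrist view at (278,213), aligned with the tool's x axis and midway between the fingers. I'll descend and grip it.

{"fn": "arm_command", "kwargs": {
  "fingers": [1,0.6,0.4,0.4,0,0,0,0],
  "travel": [
    [1,-0.5,45],
    [1,-0.5,85],
    [1,-0.5,98],
    [1,-0.5,98],
    [1,-0.5,98],
    [1,-0.5,98],
    [1,-0.5,98],
    [1,-0.5,98]
  ],
  "twist": [0,0,0,0,0,0,0,0]
}}

```text
time: 3.65
ee_pos: [465.8, 385.1, 123.0]
tool_rot: [0.865, 0.501, 0.0, -0.0]
ft_force: [-0.1, -0.8, 0.7]
opening: 20.3
gripper_force: 0.0
```

```bash
python3 -c "
from h import *
s=sensors.state();print(s['opening'],s['gripper_force'],s['ft_force'],s['wrist_torque'])
go((464.5,385.4,121,198))"
```

```text
20.321587420497107 0.0 [-0.07989649 -0.75268527  0.68300758] [-0.05372697 -0.08490271  0.02143729]
at [465.8 385.1 123. ] psi 60.2 q7 -1.59 t 3.65
travel [-0.4 -1.3  2. ] twist -2.406
```

{"fn": "arm_command", "kwargs": {
  "fingers": [0,0,0,0,0,0,0,0],
  "travel": [
    [0,0,0],
    [0,0,0],
    [0,0,0],
    [0,0,0],
    [0,0,0],
    [0,0,0],
    [0,0,0],
    [0,0,0]
  ],
  "twist": [0,0,0,-0.15,-0.3,-0.45,-0.6,-0.75]
}}

```text
time: 4.65
ee_pos: [464.4, 385.9, 122.9]
tool_rot: [0.619, 0.785, -0.0, -0.001]
ft_force: [-5.2, 1.2, 3.9]
opening: 13.4
gripper_force: 30.0
```

{"fn": "arm_command", "kwargs": {
  "fingers": [0,0,0,0,0,0,0,0],
  "travel": [
    [0,0,0],
    [0,0,0],
    [0,0,0],
    [0,0,0],
    [0,0,0],
    [0,0,0],
    [0,0,0],
    [0,0,0]
  ],
  "twist": [-0.17,-0.34,-0.51,-0.68,-0.85,-1.02,-1.19,-1.36]
}}

```text
time: 5.65
ee_pos: [464.5, 386.0, 122.9]
tool_rot: [-0.012, 1.0, 0.001, -0.001]
ft_force: [-4.0, 1.2, 2.7]
opening: 14.0
gripper_force: 30.0
```

```bash
python3 -c "
from h import *
s=sensors.state();print(s['opening'],s['gripper_force'],s['ft_force'],s['wrist_torque'])
go((464.5,385.4,121,198))"
```

```text
13.998084508677133 29.999574506655335 [-3.97823363  1.22206897  2.72414622] [ 0.44609706  0.9087111  -0.08813638]
at [464.5 386.  122.9] psi -178.6 q7 0.23 t 5.65
travel [ 0.  -0.6  1.9] twist -6.573
```

{"fn": "arm_command", "kwargs": {
  "fingers": [0,0,0],
  "travel": [
    [0,0,0],
    [0,0,0],
    [0,0,0]
  ],
  "twist": [-0.14,-0.28,-0.28]
}}

```text
time: 6.02
ee_pos: [464.5, 386.0, 122.9]
tool_rot: [-0.15, 0.989, 0.001, -0.001]
ft_force: [-4.7, 1.5, 4.1]
opening: 13.7
gripper_force: 30.0
```

```bash
python3 -c "
from h import *
s=sensors.state();print(s['opening'],s['ft_force'],s['wrist_torque'],psi()%360)"
```

```text
13.738790089554104 [-4.68197684  1.52978801  4.09654598] [0.39588234 0.86026167 0.02309105] 197.2255246578159
```

{"fn": "arm_command", "kwargs": {
  "fingers": [0,0],
  "travel": [
    [0,0,0],
    [0,0,0]
  ],
  "twist": [-0.05,-0.05]
}}

```text
time: 6.28
ee_pos: [464.5, 386.0, 122.9]
tool_rot: [-0.173, 0.985, 0.001, -0.001]
ft_force: [-5.6, 2.1, 4.3]
opening: 14.0
gripper_force: 30.0
```

```bash
python3 -c "
from h import *
s=sensors.state();print(s['opening'],s['ft_force'],s['wrist_torque'],psi()%360)"
```

```text
14.024355164072086 [-5.57411456  2.06951118  4.30054568] [ 0.41916348  0.93710452 -0.42619561] 199.96484140965694
```

{"fn": "arm_command", "kwargs": {
  "fingers": [0,0],
  "travel": [
    [0,0,0],
    [0,0,0]
  ],
  "twist": [-0.04,-0.04]
}}

```text
time: 6.52
ee_pos: [464.6, 386.0, 122.9]
tool_rot: [-0.193, 0.981, 0.001, -0.001]
ft_force: [-3.7, 1.7, 3.6]
opening: 14.0
gripper_force: 30.0
```

```bash
python3 -c "
from h import *
s=sensors.state();print(s['opening'],s['ft_force'],s['wrist_torque'],psi()%360)"
```

```text
13.958137838229456 [-3.68370654  1.67228395  3.57662082] [ 0.52011078  0.86168118 -0.59325322] 202.21941355381804
```

{"fn": "arm_command", "kwargs": {
  "fingers": [0.4,0.4,0.4,0.6,1,1,1,1],
  "travel": [
    [0,0,0],
    [0,0,0],
    [0,0,0],
    [0,0,-40],
    [0,0,-90],
    [0,0,-110],
    [0,0,-110],
    [0,0,-110]
  ],
  "twist": [0,0,0,0,0,0,0,0]
}}

```text
time: 7.52
ee_pos: [465.4, 384.0, 230.9]
tool_rot: [-0.193, 0.981, -0.001, -0.001]
ft_force: [-0.5, -0.6, -0.9]
opening: 83.3
gripper_force: 0.0
```

```bash
python3 -c "
from h import *
im,d,p,T=cam('wrist');P=cloud(d,p,T)
r=np.hypot(P[...,0]-464,P[...,1]-385.8)
m=(P[...,2]>112)&(P[...,2]<130)&(r<50)
q=P[m].astype(np.float32)[:,:2].copy();print(len(q),cv2.minAreaRect(q))
b=im.min(-1).astype(float);a=np.degrees(np.arctan2(P[...,1]-385.8,P[...,0]-464))%360
m=(r>48)&(r<58)&(abs(P[...,2]-78)<6)
for k in range(180,216,2):
  n=m&(abs(a-k)<1);print(k,round(b[n].mean()),end='; ')
m2=(r<34)&(P[...,2]>112);w=m2&(b>150);print('mark',np.median(a[w]),w.sum())
save(im[60:360,130:430],'w2.png')
# board & reel from top
im,d,p,T=cam('top');P=cloud(d,p,T);np.savez('top.npz',im=im,P=P)
m=(P[...,2]>110)&(P[...,2]<130)&(np.hypot(P[...,0]-464,P[...,1]-385.8)<40)
print('vis',m.sum())
go((531,128.7,230,90))"
```

```text
1296 ((463.2433166503906, 385.532470703125), (67.34724426269531, 14.016490936279297), 19.075281143188477)
180 158; 182 190; 184 172; 186 160; 188 161; 190 157; 192 156; 194 155; 196 190; 198 207; 200 204; 202 190; 204 158; 206 159; 208 161; 210 161; 212 162; 214 163; mark 199.16120302883252 79
vis 12
at [465.3 384.2 230.9] psi -157.8 q7 0.65 t 7.625
travel [  35.8 -261.3    1.3] twist -4.324
```

View pics/w2.png

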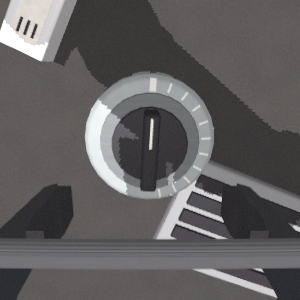

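The knob's white mark at (152,128) lines up with the heavy end-stop line at (152,83). The bar is at 199.1° and the line at about 199°, so the knob is on its stop. Next is the reel.

```bash
python3 -c "
from h import *
go((531,128.7,160,-162.2),(531,128.7,55,-162.2))
import m
" | head -6;  python3 - <<'E'
from h import *
z=np.load("top.npz");im=z["im"].astype(int);P=z["P"]
Q=P[155:215,205:280];I=im[155:215,205:280]
g=(I[...,1]>I[...,0]+25)&(I[...,1]>I[...,2]+15)&(Q[...,2]<14)
q=Q[g][:,:2].astype(np.float32).copy();print(cv2.minAreaRect(q))
E
```

```text
at [465.3 384.2 230.9] psi -157.8 q7 0.65 t 7.625
travel [  35.7 -261.3   71.3] twist 0.078
travel [  35.4 -261.1  176.3] twist 0.078
trafo top 169 rect [503.3 366.7] [116.4  42.6] 64.8 circ [487.3 374.2] 58.2 z [65.2 74.6 82.4]
bar 12 rect [489.8 392.2] [15.1  5.7] 25.5 circ [489.7 392.3] 8.0 z [117.7 121.4 122.9]
reel 251 rect [531.6 128.7] [49.5 49.7] 89.5 circ [531.3 129.1] 26.0 z [53.1 58.8 64.7]
((625.7838134765625, 113.99961853027344), (103.74852752685547, 152.93988037109375), 17.09885025024414)
```

{"fn": "arm_command", "kwargs": {
  "fingers": [1,1,1,1,1,1,1,1],
  "travel": [
    [7,-55,0],
    [14,-110,0],
    [21,-165,20],
    [28,-215,50],
    [36,-261,70],
    [36,-261,75],
    [36,-261,75],
    [36,-261,75]
  ],
  "twist": [0.08,0.08,0.08,0.08,0.08,0.08,0.08,0.08]
}}

```text
time: 8.62
ee_pos: [530.8, 131.6, 158.2]
tool_rot: [-0.155, 0.988, 0.001, 0.0]
ft_force: [-0.3, 0.7, 1.4]
opening: 88.3
gripper_force: 0.0
```

```bash
python3 -c "
from h import *
im,d,p,T=cam('wrist');P=cloud(d,p,T)
m=(P[...,2]>52)&(P[...,2]<68)&(np.hypot(P[...,0]-531,P[...,1]-128.7)<40)&(im.min(-1)>100)
q=P[m].astype(np.float32)[:,:2].copy();print(len(q),cv2.minAreaRect(q),cv2.minEnclosingCircle(q))
go((531.2,128.8,55,-162.5))"
```

```text
2828 ((530.2494506835938, 128.7694854736328), (51.19973373413086, 50.533512115478516), 18.820180892944336) ((530.1327514648438, 129.2249298095703), 26.026952743530273)
at [530.9 131.5 158.3] psi -162.2 q7 0.92 t 8.675
travel [  0.7  -2.7 103.3] twist 0.005
```

{"fn": "arm_command", "kwargs": {
  "fingers": [1,1,1,0.4,0.4,0.4,0.4,0.4],
  "travel": [
    [1,-2.5,40],
    [1,-2.5,80],
    [1,-2.5,103],
    [1,-2.5,103],
    [1,-2.5,103],
    [1,-2.5,103],
    [1,-2.5,103],
    [1,-2.5,103]
  ],
  "twist": [0,0,0,0,0,0,0,0]
}}

```text
time: 9.68
ee_pos: [531.4, 127.7, 55.5]
tool_rot: [-0.154, 0.988, 0.0, 0.001]
ft_force: [-0.5, 1.3, 3.8]
opening: 47.5
gripper_force: 30.3
```

{"fn": "arm_command", "kwargs": {
  "fingers": [0.4,0.4,0.4],
  "travel": [
    [0,0,0],
    [0,0,0],
    [0,0,-10]
  ],
  "twist": [0,0,0]
}}

```text
time: 10.05
ee_pos: [530.2, 126.5, 64.3]
tool_rot: [-0.153, 0.988, -0.0, -0.001]
ft_force: [-1.2, 0.2, -1.7]
opening: 47.7
gripper_force: 30.6
```

```bash
python3 -c "
from h import *
print(sensors.state()['ft_force'])
go((531.2,128.8,85,-162.5),(590,265,85,-162.5),(590,265,56,-162.5))"
```

```text
[-1.2014266   0.20530456 -1.7216018 ]
at [530.2 126.5  64.3] psi -162.3 q7 0.82 t 10.05
travel [ -1.6   1.9 -20.7] twist 0.003
travel [-98.9 113.9 -20.9] twist 0.003
travel [-99.  113.9   8.1] twist 0.003
```

{"fn": "arm_command", "kwargs": {
  "fingers": [0.4,0.4],
  "travel": [
    [0,0,-20],
    [0,0,-20]
  ],
  "twist": [0,0]
}}

```text
time: 10.3
ee_pos: [532.0, 127.3, 86.5]
tool_rot: [-0.153, 0.988, 0.0, 0.001]
ft_force: [1.2, 0.8, -2.5]
opening: 47.5
gripper_force: 30.6
```

```bash
python3 -c "
from h import *
im,d,p,T=cam('wrist')
save(im,'w3.png');s=sensors.state();print(s['ft_force'],s['opening'],s['gripper_force'],s['ee_pos'])"
```

```text
[-0.12910319  0.14806257 -2.93804709] 47.99146828854861 30.599574241787195 [531.47554227 126.99310501  85.61877283]
```

View pics/w3.png

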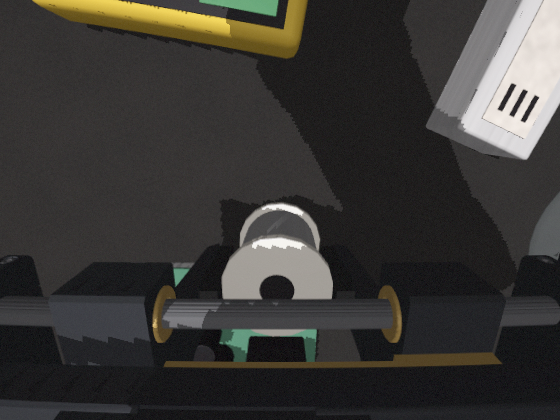

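Wrist view: the reel hangs upright between the pads, its top flange centred at (277,285), with force showing about 2.7 N. I'll carry it to the free spot.

```bash
python3 -c "
from h import *
go((540,190,110,-162.5),(590,265,110,-162.5),(590,265,56,-162.5))"
```

```text
at [531.5 127.   85.6] psi -162.4 q7 0.84 t 10.35
travel [-27.3  57.5 -24.4] twist 0.002
travel [-97.6 113.8 -24.3] twist 0.002
travel [-97.5 113.8  29.7] twist 0.002
```

{"fn": "arm_command", "kwargs": {
  "fingers": [0.4,0.4,0.4,0.4,0.4,0.4,0.4,0.4],
  "travel": [
    [-7,15,-15],
    [-27,55,-25],
    [-50,80,-25],
    [-75,98,-25],
    [-97,114,-20],
    [-97,114,0],
    [-97,114,18],
    [-97,114,18]
  ],
  "twist": [0,0,0,0,0,0,0,0]
}}

```text
time: 11.35
ee_pos: [587.2, 263.6, 64.5]
tool_rot: [-0.153, 0.988, -0.001, -0.002]
ft_force: [0.3, -0.6, -2.3]
opening: 48.0
gripper_force: 30.6
```

```bash
python3 -c "
from h import *
print(sensors.state()['ft_force'])
go((590,265,56,-162.5))"
```

```text
[ 0.3403383  -0.5943305  -2.33307416]
at [587.2 263.6  64.5] psi -162.3 q7 0.76 t 11.35
travel [-3.1  0.5  8.5] twist 0.003
```

{"fn": "arm_command", "kwargs": {
  "fingers": [0.4,0.4,0.4],
  "travel": [
    [0,0,6],
    [0,0,9],
    [0,0,9]
  ],
  "twist": [0,0,0]
}}

```text
time: 11.72
ee_pos: [588.8, 265.0, 57.8]
tool_rot: [-0.153, 0.988, -0.0, 0.0]
ft_force: [-0.0, -0.4, -2.8]
opening: 47.7
gripper_force: 30.6
```

```bash
python3 -c "
from h import *
print(sensors.state()['ft_force'])
go((590,265,56,-162.5))"
```

```text
[-0.03015937 -0.43553311 -2.79194143]
at [588.8 265.   57.8] psi -162.4 q7 0.75 t 11.725
travel [-1.1 -0.3  1.8] twist 0.003
```

{"fn": "arm_command", "kwargs": {
  "fingers": [0.4,0.4,0.4,0.4],
  "travel": [
    [0,0,1],
    [0,0,2],
    [0,0,2.5],
    [0,0,2.5]
  ],
  "twist": [0,0,0,0]
}}

```text
time: 12.22
ee_pos: [589.0, 265.3, 55.6]
tool_rot: [-0.154, 0.988, 0.0, 0.0]
ft_force: [0.2, -0.6, 0.7]
opening: 47.5
gripper_force: 30.5
```

Weight is off the gripper, so the reel is on the bench. Release and rise.

{"fn": "arm_command", "kwargs": {
  "fingers": [0.6,0.8,1,1,1,1,1,1],
  "travel": [
    [0,0,0],
    [0,0,0],
    [0,0,0],
    [0,0,0],
    [0,0,-20],
    [0,0,-60],
    [0,0,-110],
    [0,0,-150]
  ],
  "twist": [0,0,0,0,0,0,0,0]
}}

```text
time: 13.22
ee_pos: [588.9, 265.8, 208.8]
tool_rot: [-0.154, 0.988, 0.0, 0.001]
ft_force: [0.8, 0.3, -0.2]
opening: 88.0
gripper_force: 0.0
```

```bash
python3 -c "
from h import *
go((560,50,205,180),(607,-149,205,160),(607,-149,120,160))"
```

```text
at [588.9 265.8 208.8] psi -162.3 q7 0.85 t 13.225
travel [  93.1 -196.8    3.4] twist -5.974
travel [ 108.8 -400.6    3.3] twist -5.625
travel [ 109.  -400.7   88.3] twist -5.625
```

{"fn": "arm_command", "kwargs": {
  "fingers": [1,1,1,1,1,1,1,1],
  "travel": [
    [14,-54,0],
    [28,-108,0],
    [42,-162,0],
    [56,-216,0],
    [70,-270,0],
    [84,-324,0],
    [98,-370,0],
    [109,-400,0]
  ],
  "twist": [0.1,0.2,0.3,0.4,0.5,0.6,0.66,0.66]
}}

```text
time: 14.22
ee_pos: [606.3, -151.9, 206.6]
tool_rot: [0.176, 0.984, -0.0, 0.001]
ft_force: [0.3, 0.8, 0.4]
opening: 88.0
gripper_force: 0.0
```

```bash
cat > rb.py <<'E'
from h import *
im,d,p,T=cam('top');P=cloud(d,p,T);np.savez('top.npz',im=im,P=P)
def lim(P,I,c,R0,zl,zh,g=None):
    m=(P[...,2]>zl)&(P[...,2]<zh)&(np.hypot(P[...,0]-c[0],P[...,1]-c[1])<R0)
    if g is not None:m&=g
    return P[m].astype(np.float32)
Ii=im.astype(int);gr=(Ii[...,1]>Ii[...,0]+25)&(Ii[...,1]>Ii[...,2]+15)
q=lim(P,im,(625,114),105,3,14,gr);print('board',cv2.minAreaRect(q[:,:2].copy()))
q=lim(P,im,(590,265),45,48,70);print('reel',cv2.minEnclosingCircle(q[:,:2].copy()),np.median(q[:,2]))
E
python3 - <<'E'
from rb import *
im,d,p,T=cam('wrist');P=cloud(d,p,T);save(im,'w4.png')
q=lim(P,im,(607,-149),110,20,45);print(len(q),cv2.minAreaRect(q[:,:2].copy()),np.median(q[:,2]))
go((607,-149,120,160))
E
```

```text
board ((624.0233154296875, 113.44157409667969), (102.24190521240234, 151.72483825683594), 15.89867115020752)
reel ((588.465576171875, 266.1109313964844), 26.00484275817871) 59.018795
2521 ((606.5370483398438, -149.56698608398438), (13.91633129119873, 200.2422332763672), 70.2155532836914) 33.585022
at [ 606.  -154.1  206. ] psi 159.5 q7 0.91 t 14.325
travel [ 0.9  5.3 86. ] twist -0.009
```

View pics/w4.png

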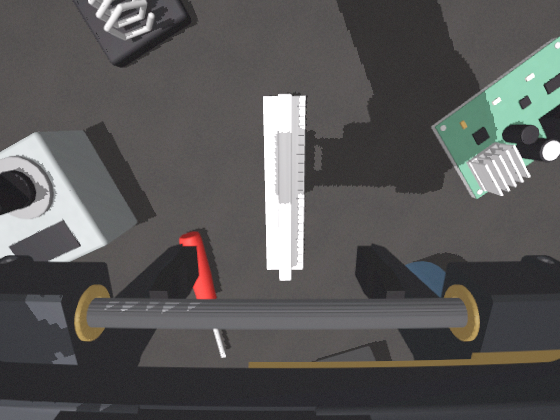

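{"fn": "arm_command", "kwargs": {
  "fingers": [0.6,0.6,0.6,0.6],
  "travel": [
    [0,0,40],
    [0,0,80],
    [0,0,100],
    [0,0,100]
  ],
  "twist": [0,0,0,0]
}}

```text
time: 14.82
ee_pos: [605.9, -148.0, 104.9]
tool_rot: [0.174, 0.985, 0.0, -0.001]
ft_force: [0.7, 0.1, 1.1]
opening: 52.8
gripper_force: 0.0
```

```bash
python3 -c "
from h import *
im,d,p,T=cam('wrist');P=cloud(d,p,T)
m=(P[...,2]>22)&(P[...,2]<45)&(np.hypot(P[...,0]-607,P[...,1]+149)<110)
q=P[m].astype(np.float32)[:,:2].copy();print(len(q),cv2.minAreaRect(q),np.median(P[m][:,2]))
go((606.5,-149.5,41,160.2))"
```

```text
4704 ((606.9484252929688, -149.52841186523438), (14.056722640991211, 199.7904510498047), 70.0047378540039) 33.59090810172995
at [ 606.8 -148.2  106.1] psi 159.9 q7 0.83 t 14.875
travel [-0.1 -1.3 65.1] twist -0.005
```

{"fn": "arm_command", "kwargs": {
  "fingers": [0.5,0.5,0.5,0,0,0,0,0],
  "travel": [
    [0,-1,35],
    [0,-1,60],
    [0,-1,65],
    [0,-1,65],
    [0,-1,65],
    [0,-1,65],
    [0,-1,65],
    [0,-1,65]
  ],
  "twist": [0,0,0,0,0,0,0,0]
}}

```text
time: 15.88
ee_pos: [606.6, -149.8, 41.0]
tool_rot: [0.175, 0.985, 0.0, 0.001]
ft_force: [0.1, 1.1, 6.5]
opening: 13.9
gripper_force: 30.0
```

{"fn": "arm_command", "kwargs": {
  "fingers": [0,0,0,0,0],
  "travel": [
    [0,0,0],
    [0,0,0],
    [0,0,-10],
    [0,0,-40],
    [0,0,-60]
  ],
  "twist": [0,0,0,0,0]
}}

```text
time: 16.5
ee_pos: [605.9, -150.1, 101.4]
tool_rot: [0.175, 0.985, -0.0, 0.0]
ft_force: [-0.2, 0.4, -2.9]
opening: 14.0
gripper_force: 30.0
```

```bash
cat > bd.py <<'E'
from rb import *
# near edge in top view: green pixels' near boundary along the edge direction
th=np.radians(16.7);n=np.array([np.cos(th),np.sin(th)]);t=np.array([-n[1],n[0]]);c=np.array([625.,114.])
q=lim(P,im,(625,114),105,3,14,gr)[:,:2]-c;u=q@n;v=q@t
pts=[]
for k in range(-66,67,6):
    s=u[abs(v-k)<4]
    if len(s)>3:pts.append((k,s.min()))
pts=np.array(pts);f=np.polyfit(pts[:,0],pts[:,1],1)
r=pts[:,1]-np.polyval(f,pts[:,0]);g=abs(r)<2.5;f=np.polyfit(pts[g,0],pts[g,1],1)
print('edge offset',f[1],'angle',np.degrees(th)-np.degrees(np.arctan(f[0])),'v range',np.percentile(v,[1,99]))
E
python3 -c "
from bd import *
s=sensors.state();print(s['opening'],s['ft_force'],s['wrist_torque'])
go((560,30,120,107))"
```

```text
board ((625.4009399414062, 112.49835205078125), (102.0635757446289, 149.87966918945312), 17.201560974121094)
reel ((588.034912109375, 265.75909423828125), 26.070653915405273) 59.43322
edge offset -50.1300616903543 angle 17.219815370243204 v range [-75.08665891  71.8328744 ]
13.673906060980265 [-0.01943359  0.09961484 -1.44405051] [ 0.0771075  -0.16205318 -0.02453251]
at [ 607.3 -150.2  103.8] psi 159.8 q7 0.83 t 16.55
travel [106.5 152.8 -16.5] twist 0.922
```

{"fn": "arm_command", "kwargs": {
  "fingers": [0,0,0,0,0,0,0,0],
  "travel": [
    [20,30,0],
    [40,60,0],
    [60,92,0],
    [80,122,0],
    [100,152,0],
    [125,175,0],
    [148,195,0],
    [148,195,0]
  ],
  "twist": [0.15,0.3,0.45,0.6,0.75,0.9,0.92,0.92]
}}

```text
time: 17.55
ee_pos: [532.6, 86.9, 100.3]
tool_rot: [0.592, 0.806, 0.0, -0.001]
ft_force: [0.7, 0.1, -2.0]
opening: 13.9
gripper_force: 30.0
```

```bash
python3 -c "
from h import *
go((535,84.4,100,107.2))"
```

```text
at [532.6  86.9 100.3] psi 107.4 q7 -0.44 t 17.55
travel [-3.1  1.5  0.3] twist 0.004
```

{"fn": "arm_command", "kwargs": {
  "fingers": [0,0,0,0],
  "travel": [
    [-1,1,25],
    [-3,1,45],
    [-3,1,52],
    [-3,1,52]
  ],
  "twist": [0,0,0,0]
}}

```text
time: 18.05
ee_pos: [535.8, 81.2, 47.8]
tool_rot: [0.594, 0.804, -0.0, -0.0]
ft_force: [-0.4, 0.3, -2.8]
opening: 13.6
gripper_force: 30.0
```

```bash
cat > wc.py <<'E'
from h import *
im,d,p,T=cam('wrist');P=cloud(d,p,T);np.savez('w.npz',im=im,P=P)
n=np.array([np.cos(np.radians(17.2)),np.sin(np.radians(17.2))]);t=np.array([-n[1],n[0]]);c=np.array([625.4,112.5])
u=(P[...,:2]-c)@n;v=(P[...,:2]-c)@t;z=P[...,2]
Ii=im.astype(int);gr=(Ii[...,1]>Ii[...,0]+25)&(Ii[...,1]>Ii[...,2]+15)&(z<16)
def edge(m,fn,lo,hi):
    o=[(k,fn(u[m&(abs(v-k)<3)])) for k in range(lo,hi,5) if (m&(abs(v-k)<3)).sum()>5]
    o=np.array(o);f=np.polyfit(o[:,0],o[:,1],1);r=o[:,1]-np.polyval(f,o[:,0]);g=abs(r)<1.5
    f=np.polyfit(o[g,0],o[g,1],1);return "off@0 %.2f slope deg %.2f n %d res %.2f v %d..%d"%(f[1],np.degrees(f[0]),g.sum(),r[g].std(),o[0,0],o[-1,0])
print('board edge',edge(gr,np.min,-70,76))
rib=(z>27)&(z<50)&(u<-50)&(u>-130)&(abs(v)<115)&(im.min(-1)>60)
print('rib +u side',edge(rib,lambda a:np.percentile(a,97),10,110),'| -u',edge(rib,lambda a:np.percentile(a,3),10,110), 'vmax',v[rib].max())
s=sensors.state();print(s['ft_force'],s['wrist_torque']);go((535,84.4,100,107.2))
q=(s['ee_pos'][:2]-c);print('tcp u,v',q@n,q@t)
E
python3 wc.py; python3 -c "
from h import *
save(np.load('w.npz')['im'],'w5.png')"
```

```text
board edge off@0 -26.03 slope deg -33.15 n 1 res 0.00 v -30..75
rib +u side off@0 -89.06 slope deg -0.00 n 18 res 0.11 v 10..95 | -u off@0 -102.18 slope deg 0.12 n 18 res 0.11 v 10..95 vmax 95.78861703692864
[-0.84014081 -0.2221305  -2.92117391] [-0.03369721 -0.09359155 -0.00655424]
at [536.2  81.5  48.3] psi 107.1 q7 -0.49 t 18.1
travel [  3.2  -0.3 -51.7] twist -0.001
tcp u,v -94.39399382445589 -3.258358508882839wc.py:9: RankWarning: Polyfit may be poorly conditioned
  f=np.polyfit(o[g,0],o[g,1],1);return "off@0 %.2f slope deg %.2f n %d res %.2f v %d..%d"%(f[1],np.degrees(f[0]),g.sum(),r[g].std(),o[0,0],o[-1,0])
```

View pics/w5.png

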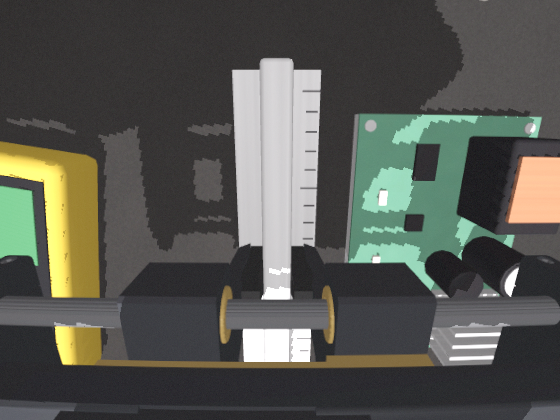

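The rule is held square; its right base edge is at x≈320 px at the top, and the board's near edge runs parallel at x≈352. I'll measure the gap from the height step.

```bash
cat >> wc.py <<'E'
bm=(z>6)&(z<14)&(u>-60)&(u<-25)
print('board edge z',edge(bm,lambda a:np.percentile(a,1),10,75))
bs=(z>-4)&(z<14)&(u<-50-1)&(u>-130)&(abs(v)<115)&(im.min(-1)>110)
print('rule base edge +u',edge(bs,lambda a:np.percentile(a,98),30,90))
E
python3 wc.py 2>&1 | grep -v Rank
```

```text
f=np.polyfit(o[g,0],o[g,1],1);return "off@0 %.2f slope deg %.2f n %d res %.2f v %d..%d"%(f[1],np.degrees(f[0]),g.sum(),r[g].std(),o[0,0],o[-1,0])
board edge off@0 -26.04 slope deg -33.16 n 1 res 0.00 v -30..75
rib +u side off@0 -88.60 slope deg 0.06 n 18 res 0.17 v 10..95 | -u off@0 -101.93 slope deg 0.27 n 18 res 0.14 v 10..95 vmax 95.86676431573821
[ 0.47834279  0.35849616 -3.5073079 ] [-0.00352746 -0.09300858  0.00882503]
at [536.4  81.6  48.6] psi 107.1 q7 -0.49 t 18.15
travel [  3.1  -0.5 -51.4] twist -0.001
tcp u,v -94.12556406773899 -3.211680023312797
board edge z off@0 -52.38 slope deg 0.45 n 13 res 0.04 v 10..70
rule base edge +u off@0 -51.30 slope deg -0.71 n 2 res 0.72 v 30..85
```

{"fn": "arm_command", "kwargs": {
  "fingers": [0,0,0,0,0,0],
  "travel": [
    [2,8,0],
    [3,16,0],
    [3,17,3],
    [3,17,6],
    [3,17,7],
    [3,17,7]
  ],
  "twist": [0.005,0.005,0.005,0.005,0.005,0.005]
}}

```text
time: 18.9
ee_pos: [551.2, 89.3, 41.1]
tool_rot: [0.596, 0.803, -0.0, -0.0]
ft_force: [-0.9, -0.5, -1.6]
opening: 13.4
gripper_force: 30.0
```

```bash
python3 wc.py 2>&1 | grep -v polyfit
```

```text
wc.py:9: RankWarning: Polyfit may be poorly conditioned
board edge off@0 -25.97 slope deg -33.06 n 1 res 0.00 v -30..75
rib +u side off@0 -71.74 slope deg 0.06 n 19 res 0.18 v 10..100 | -u off@0 -85.26 slope deg 0.55 n 19 res 0.12 v 10..100 vmax 98.71833483641275
[-0.05219272  0.0158449  -2.76511649] [-0.05332481 -0.0703511  -0.00168228]
at [551.3  89.3  41.1] psi 106.8 q7 -0.49 t 18.95
travel [  0.1 -17.  -58.9] twist -0.006
tcp u,v -77.70070965312806 -0.2740507970693135
board edge z off@0 -59.09 slope deg -0.11 n 13 res 0.25 v 10..70
rule base edge +u off@0 -50.44 slope deg -2.26 n 8 res 0.73 v 30..85
```

{"fn": "arm_command", "kwargs": {
  "fingers": [0,0,0,0,0],
  "travel": [
    [0,0,0.8],
    [0,1,0.8],
    [0,2,0.8],
    [0,3,0.8],
    [0,3,0.8]
  ],
  "twist": [0,0,0,0,0]
}}

```text
time: 19.58
ee_pos: [551.5, 89.4, 41.0]
tool_rot: [0.596, 0.803, -0.003, -0.001]
ft_force: [-11.7, -4.1, 17.2]
opening: 13.8
gripper_force: 30.0
```

{"fn": "arm_command", "kwargs": {
  "fingers": [0,0,0],
  "travel": [
    [0,0.7,0],
    [0,1.5,0],
    [0,1.5,0]
  ],
  "twist": [0,0,0]
}}

```text
time: 19.95
ee_pos: [553.3, 89.9, 41.0]
tool_rot: [0.596, 0.803, -0.002, -0.001]
ft_force: [-8.2, -3.3, 12.0]
opening: 13.8
gripper_force: 30.0
```

```bash
python3 wc.py 2>&1 | grep -v polyfit
```

```text
wc.py:9: RankWarning: Polyfit may be poorly conditioned
board edge off@0 -26.12 slope deg -33.26 n 1 res 0.00 v -30..75
rib +u side off@0 -69.59 slope deg 0.07 n 19 res 0.16 v 10..100 | -u off@0 -83.12 slope deg 0.52 n 19 res 0.16 v 10..100 vmax 98.90303523248271
[-9.43067214 -2.31153293 12.86278936] [-0.54972944  1.70498268 -0.00390408]
at [553.6  90.   41. ] psi 106.9 q7 -0.49 t 20.0
travel [ -0.1 -19.7 -58.9] twist -0.006
tcp u,v -75.24662493161985 -0.24597224966728476
board edge z off@0 -59.13 slope deg 0.28 n 13 res 0.35 v 10..70
rule base edge +u off@0 -50.43 slope deg -2.11 n 12 res 0.64 v 30..85
```

{"fn": "arm_command", "kwargs": {
  "fingers": [0,0,0,0],
  "travel": [
    [0,0,-0.5],
    [0,0.7,-0.5],
    [0,1.4,-0.5],
    [0,1.4,-0.5]
  ],
  "twist": [0,0,0,0]
}}

```text
time: 20.5
ee_pos: [555.5, 90.6, 41.0]
tool_rot: [0.596, 0.803, -0.002, -0.001]
ft_force: [-7.4, -2.2, 10.9]
opening: 14.0
gripper_force: 30.0
```

{"fn": "arm_command", "kwargs": {
  "fingers": [0,0,0],
  "travel": [
    [0,0.8,0],
    [0,1.5,0],
    [0,1.5,0]
  ],
  "twist": [0,0,0]
}}

```text
time: 20.88
ee_pos: [555.6, 90.6, 41.0]
tool_rot: [0.596, 0.803, -0.003, -0.001]
ft_force: [-12.6, -4.7, 15.9]
opening: 13.4
gripper_force: 30.0
```

{"fn": "arm_command", "kwargs": {
  "fingers": [0,0,0],
  "travel": [
    [0,0.8,0],
    [0,1.5,0],
    [0,1.5,0]
  ],
  "twist": [0,0,0]
}}

```text
time: 21.25
ee_pos: [555.7, 90.6, 41.0]
tool_rot: [0.596, 0.803, -0.004, -0.002]
ft_force: [-17.1, -4.8, 21.1]
opening: 13.8
gripper_force: 30.0
```

```bash
python3 wc.py 2>&1 | grep -v polyfit
```

```text
board edge off@0 -50.64 slope deg -1.22 n 3 res 0.78 v -70..75
rib +u side off@0 -67.22 slope deg -0.04 n 19 res 0.18 v 10..100 | -u off@0 -80.62 slope deg 0.26 n 19 res 0.18 v 10..100 vmax 98.80885609552368
[-17.11385647  -5.20945091  21.60852768] [-1.02425717  3.3135995   0.04623985]
at [555.7  90.6  41. ] psi 106.9 q7 -0.49 t 21.3
travel [ -0.1 -22.1 -58.7] twist -0.006
tcp u,v -73.07547149777413 -0.2856220998612943
board edge z off@0 -58.88 slope deg -0.11 n 13 res 0.41 v 10..70
rule base edge +u off@0 -52.19 slope deg -0.19 n 12 res 0.11 v 30..85
```

{"fn": "arm_command", "kwargs": {
  "fingers": [0,0,0,0,0],
  "travel": [
    [0,-2,0],
    [0,-2.5,-1],
    [0,-1.5,-1],
    [0,-0.5,-1],
    [0,-0.5,-1]
  ],
  "twist": [0,0,0,0,0]
}}

```text
time: 21.92
ee_pos: [555.7, 90.6, 41.1]
tool_rot: [0.596, 0.803, -0.004, -0.002]
ft_force: [-11.6, -3.3, 7.8]
opening: 13.6
gripper_force: 30.0
```

```bash
python3 wc.py 2>&1 | grep -v polyfit; python3 -c "
from h import *
im=np.load('w.npz')['im'];save(cv2.resize(im[50:290,200:440],(720,720),interpolation=cv2.INTER_CUBIC)[:600],'w6.png')"
```

```text
board edge off@0 -50.31 slope deg -1.42 n 3 res 0.77 v -70..75
rib +u side off@0 -67.06 slope deg -0.13 n 19 res 0.19 v 10..100 | -u off@0 -80.66 slope deg 0.36 n 19 res 0.15 v 10..100 vmax 98.70380863412696
[-12.8725754   -3.5034906    8.74059936] [-0.77546663  2.48298322  0.08721668]
at [555.7  90.6  41.2] psi 106.9 q7 -0.49 t 21.975
travel [ -0.  -22.1 -58.7] twist -0.006
tcp u,v -73.04545213254164 -0.26427927674998397
board edge z off@0 -59.46 slope deg 0.51 n 13 res 0.35 v 10..70
rule base edge +u off@0 -52.23 slope deg -0.08 n 12 res 0.09 v 30..85
```

View pics/w6.png

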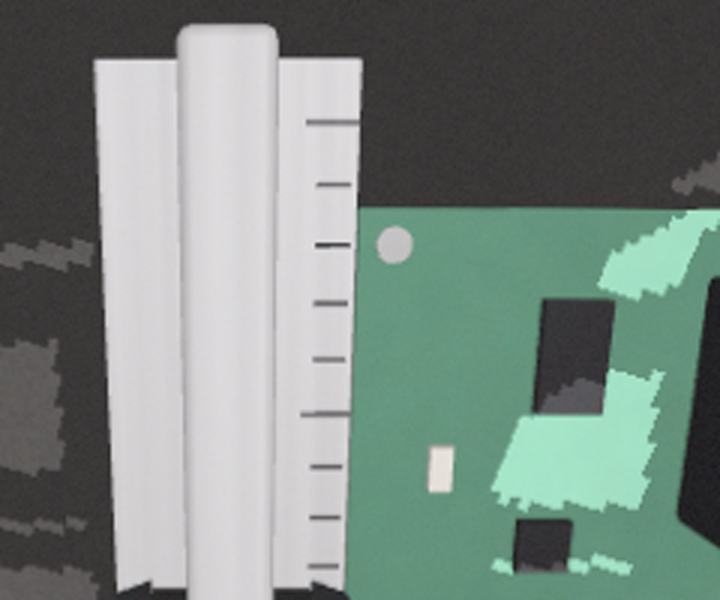

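The rule's base edge meets the board's green edge along its whole visible length (x≈350), and the side force is real contact. I'll relax, release and rise.

{"fn": "arm_command", "kwargs": {
  "fingers": [0,0,0.35,0.35,0.35,0.35,0.35,0.35],
  "travel": [
    [0,-1,0.4],
    [0,-1.2,0.4],
    [0,-1.2,0.4],
    [0,-1.2,0.4],
    [0,-1.2,0.4],
    [0,-1.2,-20],
    [0,-1.2,-60],
    [0,-1.2,-110]
  ],
  "twist": [0,0,0,0,0,0,0,0]
}}

```text
time: 22.98
ee_pos: [558.0, 91.5, 153.9]
tool_rot: [0.596, 0.803, -0.0, -0.0]
ft_force: [0.4, -0.6, -0.9]
opening: 30.9
gripper_force: 0.0
```

```bash
sed -i 's/range(lo,hi,5)/range(lo,hi,5)/' wc.py; python3 wc.py 2>&1 | grep -v polyfit; python3 -c "
from rb import *
im,d,p,T=cam('wrist')
save(im,'w7.png')"
```

```text
board edge off@0 -51.82 slope deg 0.35 n 30 res 0.27 v -70..75
rib +u side off@0 -67.37 slope deg -0.02 n 19 res 0.16 v 10..100 | -u off@0 -80.91 slope deg 0.20 n 19 res 0.26 v 10..100 vmax 98.83008892937235
[1.06732011 0.76917666 3.85586731] [ 0.02655236 -0.22615151 -0.04165817]
at [561.5  93.  160.5] psi 106.9 q7 -0.38 t 23.025
travel [ -0.5 -28.4  60.2] twist -0.006
tcp u,v -66.80751384903493 0.2799210647910907
board edge z off@0 -58.67 slope deg -0.36 n 13 res 0.48 v 10..70
rule base edge +u off@0 -51.15 slope deg -1.19 n 12 res 0.19 v 30..85
board ((623.3645629882812, 109.70092010498047), (98.3720703125, 147.22494506835938), 19.64560890197754)
reel ((587.8504028320312, 266.2655334472656), 25.981786727905273) 59.034996
```

View pics/w7.png

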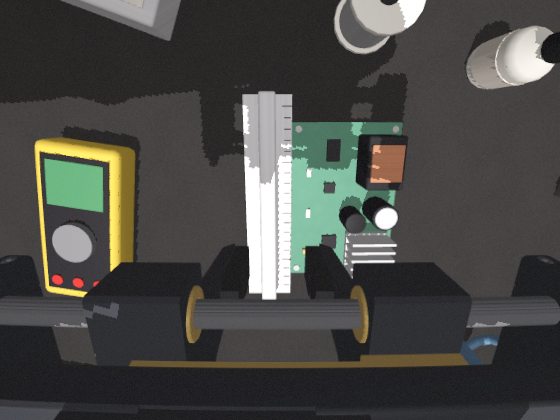

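The straightedge (rows 95–295, right edge at x≈291) lies against the whole board edge (rows 122–272). The measured rib-to-edge offset is 22.3 mm against a nominal 22 mm, and the reel stands upright.

{"fn": "arm_command", "kwargs": {
  "fingers": [0.35,0.35,0.35,0.35],
  "travel": [
    [0,0,0],
    [0,0,0],
    [0,0,0],
    [0,0,0]
  ],
  "twist": [0,0,0,0]
}}

```text
time: 23.62
ee_pos: [558.0, 91.5, 151.4]
tool_rot: [0.596, 0.803, -0.0, -0.0]
ft_force: [-0.7, -0.8, 0.3]
opening: 30.6
gripper_force: 0.0
```

```bash
python3 -c "
from cell import manip
print(manip.sign_off())"
```

```text
the job is handed in; nothing more can be done
None
```

I handed the job in at about 24 s: the big knob is on its anticlockwise stop, the reel stands upright clear of the board, and the straightedge lies flush along the board's whole near edge; sign-off returned no verdict.

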